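# Dock the loose tub in the empty bay and set the keeper before it

## Robot

A 6-joint arm with a two-finger parallel gripper is mounted at the origin on a cart in front of the work surface, level with it; the furniture and walls round the work are solid. World frame = base frame: x ahead of the robot, y to its left, z up, the work surface at z = 0. Lengths are in mm, angles in rad, forces in N, time in s.
With the tool pointing down it reaches from about 325 to 1000 mm from the base axis. Payload 5.1 kg.
Tool frame: the origin (TCP) lies midway between the tips of the shut fingers; the grasp point (between the pads) lies 19 mm behind it; z points along the fingers, y is the line along which they close (so a half turn about z gives the same grasp; the last joint's range is limited). The gripper opens to 85 mm and grips with 20 to 120 N. Pads are 22 mm wide; open, the fingers measure 114 mm over their backs; the gripper's body (76 mm by 85 mm) begins 54 mm behind the grasp point. The pads swing forward as they close: fully open they stand 13 mm farther back than shut.
Start: joints at [-1.212, 0.124, 1.65, -0, 1.367, -0.083], TCP at [277.886, -587.592, 231.322] pointing down, gripper open.
Joint ranges: [-2.61, 2.61], [-1.02, 2.33], [0.03, 2.71], [-1.35, 4.49], [0.32, 2.68], [-2.91, 2.91]. Speed limits (rad/s): [2.57, 2.57, 3.14, 3.14, 3.14, 3.14].

## Interface

Orientations are given as a unit quaternion [x, y, z, w].
In Python, from workcell import monitor, viewer, env gives the robot as it stands. The module is installed in compiled form; this text tells all that it offers.
- The arm moves only by the tool servo_tool, never from a script. Its arguments are lists of equal length, an entry for each row: "dr": the turn, a rotation vector about the world's x, y, z in degrees, a list of three; "dp": the shift along the world's x, y, z in m, a list of three; "jaw": the opening, from 0 (shut) to 1 (fully open). In form: {"dr": [[rx, ry, rz], ...], "dp": [[tx, ty, tz], ...], "jaw": [jaw, ...]}. A call has 1 to 5 rows; each row shifts and turns the commanded pose from where the row before left it; what a row does not reach is not made up. A row lasts 1/12 s, in which the tool goes at most 41.7 mm and 7.16 degrees, less where a joint would pass 70% of its speed; a pose out of reach is approached as far as the arm can. A call with a gripper value outside its range is refused whole. The fingers move at their own pace and stop on an object; "squeeze" is the grip in N (left out, the last holds). Time passes only in rows, so rows that do not move let the fingers close. It gives the time, the measured TCP pose, the force, the opening and the grip force at its end, in the units of the state.
- monitor.observe(): the state, without advancing time (a new reading comes with each control period).
- viewer.snapshot(name): name is "scene" or "top" or "wrist"; returns a dict with "frame" (480x640x3 uint8, blue, green, red), "camera_matrix" (3x3 intrinsics, pixels), "cam_to_world" (4x4, takes a point from camera to world coordinates); the wrist camera has in their place "tool_from_camera" (4x4, takes a point from camera to tool coordinates, whose origin is the TCP and whose axes are the flange's). Camera axes: x right, y up, looking along -z (the intrinsics and any distortion apply to the point x, -y, -z); pixel columns grow to the right and rows downward; lengths in mm; the calibration is good to about 2 mm. A picture is of the moment at which its call begins: read the wrist's pose just before it. There is no depth.
- env.sign_off(): hands the job in; it is judged then, once.
The state is a dict: "clock": time; "qpos": joint angles; "qd": joint speeds; "tau": joint torques, N m; "eef_pos": TCP position; "tcp_rot": TCP orientation; "force": force on the tool from outside, world axes, zero at the start; "torque": the same for the moment, N m; "finger_gap": finger opening in mm; "grasp_force": force on a finger pad.
Only numpy, scipy, OpenCV 4.12 (cv2) and the standard library are available. Lean on these libraries where they do the work, as an engineer would, in place of code of your own. Each camera call takes 0.05 s, during which the arm holds its last target. There are 200 camera calls.

## Task

Two bays of the three-bay dock already hold a tub: push the loose white tub along the bench into the bay that is empty, fully home against the back wall, and first slide the keeper aside if it stands in the way. Then slide the keeper so that its plate stands centred in front of the tub you have just docked, and let go. Keep the tub upright and on the bench all the way (push it, never lift or tip it), and leave the parked tubs, the beaker and the tape roll where they are.

Things in the scene. Friction and masses are not known exactly. Their poses are not given: they have to be found in the camera images.
- tub_loose_centre (a point): the loose white round screw-lid tub, 94 mm across the lid, slightly narrower lower down (86 mm across near the bottom, 90 mm at 40 mm height), 91 mm high, about 0.35 kg, too wide to grasp; it flares towards the lid, so upright fingers touch it at the rim and may tip it: push it low (below about 50 mm); stands upright on the bench between robot and dock; the point is its centre, 45.5 mm above its underside, z up
- tub_a_centre (a point): a parked tub, same kind and size as the loose one, standing in one of the bays; point as for the loose tub
- tub_b_centre (a point): the other parked tub, same kind and size, standing in another bay; point as for the loose tub
- dock: aluminium dock fixed to the bench, three bays side by side, open to the robot. Origin: on the bench, at the middle bay's point bay_middle; x points into the bays (away from the robot), y along the row to the robot's left, z up. Bays 118 mm apart; between them dividers 8 mm thick, 45 mm high, from x = -50 to +50 mm (110 mm clear width). Back wall 100 mm high, its inner face at x = +47.5 mm; a guide rod runs on top of it, up to 117 mm high. The bench is the bays' floor
- bay_left (a point): on the bench, where the centre of a tub is when it stands fully home and centred in the left bay (dock y = +118 mm); axes as the dock's
- bay_middle (a point): the same point of the middle bay (dock y = 0)
- bay_right (a point): the same point of the right bay (dock y = -118 mm)
- keeper (a joint): the keeper's position along the dock in m, equal to the dock y of its middle: +0.118 is centred on the left bay, 0 on the middle, -0.118 on the right one; stops at +-0.125. It slides on the rod with about 1.5 N friction and stays where it is left
- keeper_knob (a point): middle of the black knob on the keeper, an upright pin 14 mm in diameter, free from 112 to 145 mm above the bench (point at 130 mm), at dock x = -45 mm. The knob stands on the keeper's steel arm (22 mm wide, underside 104 mm above the bench) that reaches forward over the tub from the rod; at its front end a plate hangs down before the bay, 70 mm wide, from 20 to 62 mm above the bench, 6 mm thick, middle plane at dock x = -60 mm (a strap 22 mm wide joins it to the arm)
- beaker_centre (a point): small empty glass beaker, 58 mm across, 60 mm high, loose bystander; point at its centre, 30 mm up
- tape_centre (a point): roll of tape lying flat, 60 mm across, 19 mm high, loose bystander; point at its centre, 9.5 mm up
Things that resemble listed ones, but are neither listed nor needed, are in the scene too. What is shaped like the part that bears tub_b_centre but black is not meant. Leave any purple look-alike of the part that bears tub_loose_centre alone.

How it is judged (in metres and radians):
On the way, in this order (a step that is already met when the one before it is completed fails the run):
1. the loose tub stands fully home in a bay ((horizontal distance between tub_loose_centre and bay_left below 0.013 m or horizontal distance between tub_loose_centre and bay_middle below 0.013 m or horizontal distance between tub_loose_centre and bay_right below 0.013 m)), for 0.2 s.
2. the keeper's plate stands centred in front of it (((horizontal distance between tub_loose_centre and bay_left below 0.013 m and value of joint keeper between 0.103 and 0.133 m) or (horizontal distance between tub_loose_centre and bay_middle below 0.013 m and value of joint keeper between -0.015 and 0.015 m) or (horizontal distance between tub_loose_centre and bay_right below 0.013 m and value of joint keeper between -0.133 and -0.103 m))), for 0.2 s.
At the end, for the whole second after the job is handed in: the loose tub's centre is within 13 mm of the home point of the bay that was empty, the keeper is within 15 mm of centred on that bay, all tubs upright and at rest, nothing held (((horizontal distance between tub_loose_centre and bay_left below 0.013 m and value of joint keeper between 0.103 and 0.133 m) or (horizontal distance between tub_loose_centre and bay_middle below 0.013 m and value of joint keeper between -0.015 and 0.015 m) or (horizontal distance between tub_loose_centre and bay_right below 0.013 m and value of joint keeper between -0.133 and -0.103 m)) and linear speed of each of tub_a, tub_b, tub_loose below 0.02 m/s and angle between each of tub_a_centre, tub_b_centre, tub_loose_centre's own z axis and vertical below 0.05 rad and height (world z) of tub_loose_centre below 0.052 m and velocity of joint keeper between -0.01 and 0.01 m/s); the robot touches nothing.
It fails at once if the loose tub is lifted or tipped (height (world z) of tub_loose_centre above 0.065 m or angle between tub_loose_centre's own z axis and vertical above 0.3 rad).
It fails at once if a parked tub is moved more than 15 mm (distance of any of tub_a_centre, tub_b_centre from where it was at the start of the episode above 0.015 m).
It fails at once if the beaker or the tape roll is moved more than 15 mm (distance of any of beaker_centre, tape_centre from where it was at the start of the episode above 0.015 m).
It also fails if it takes over 72 s, if anything falls off the work surface, if the arm or the gripper's body presses on something with over 40 N, if the wrist force passes 120 N, or if a joint passes its speed limit or range.

## Working session

There is one attempt and no reset: what is moved stays moved. The work goes in short steps, Python scripts to look and compute and a tool call to move; the robot and the scene stay as the last step left them, time stands still between calls to the robot, and variables do not carry over. Pictures are saved under pics/ and viewed, at most 10 in all, crops included, and the job is handed in when it is done.

Besides the shell and the picture viewer there is one more tool, called after ">>>" as name(argument=value, ...) on one line, values as JSON. servo_tool: Moves the arm, as the interface text tells. Its arguments: {"type":"object","properties":{"dr":{"type":"array"},"dp":{"type":"array"},"jaw":{"type":"array"},"squeeze":{"type":"number"}},"required":["dr","dp","jaw"]}

```bash
mkdir -p pics
cat > h.py <<'E'
import numpy as np, cv2
from workcell import monitor, viewer, env
def snap(n,f):
    s=viewer.snapshot(n); cv2.imwrite('pics/'+f,s['frame']); np.savez('pics/'+f+'.npz',**{k:np.array(v) for k,v in s.items() if k!='name'}); return s
def ray(s,u,v):
    K=np.array(s['camera_matrix']);T=np.array(s['cam_to_world'])
    d=np.linalg.inv(K)@[u,v,1]; d=T[:3,:3]@[d[0],-d[1],-d[2]]; return T[:3,3],d
def pt(s,u,v,z):
    o,d=ray(s,u,v); return o+d*(z-o[2])/d[2]
def proj(s,p):
    K=np.array(s['camera_matrix']);T=np.linalg.inv(np.array(s['cam_to_world']))
    c=T[:3,:3]@np.array(p)+T[:3,3]; c=K@[c[0],-c[1],-c[2]]; return c[:2]/c[2]
E
python3 - <<'E'
from h import *
for n in('top','scene'):
    s=snap(n,n+'0.png'); print(s.keys(),s['camera_matrix'],s['cam_to_world'])
print(monitor.observe())
E
```

```text
dict_keys(['frame', 'camera_matrix', 'cam_to_world']) [[530.87488287   0.         312.53054458]
 [  0.         530.87488287 236.74786006]
 [  0.           0.           1.        ]] [[-1.13174410e-02  9.97827509e-01 -6.49012914e-02  4.23812065e+02]
 [-9.99776380e-01 -1.24512875e-02 -1.70925257e-02 -8.85819781e+01]
 [-1.78634969e-02  6.46933346e-02  9.97745292e-01  1.40883341e+03]
 [ 0.00000000e+00  0.00000000e+00  0.00000000e+00  1.00000000e+00]]
dict_keys(['frame', 'camera_matrix', 'cam_to_world']) [[455.48542477   0.         322.177511  ]
 [  0.         455.48542477 247.38273816]
 [  0.           0.           1.        ]] [[-8.04479201e-01  2.83263326e-01 -5.22087256e-01 -1.42311734e+01]
 [-5.93938552e-01 -3.94106290e-01  7.01368112e-01  6.62834455e+02]
 [-7.08600760e-03  8.74323807e-01  4.85291323e-01  6.04303142e+02]
 [ 0.00000000e+00  0.00000000e+00  0.00000000e+00  1.00000000e+00]]
{'clock': 0.1, 'qpos': array([-1.21159147e+00,  1.24459768e-01,  1.65158375e+00, -1.95905457e-05,
        1.36751541e+00, -8.26095617e-02]), 'qd': array([-1.73540409e-05, -1.75622210e-03, -3.67878962e-03, -1.54009701e-03,
       -7.40058254e-04,  8.74607096e-04]), 'tau': array([ 2.56510493e-04, -4.24929929e+01, -3.66654289e+01, -3.07674031e-05,
        3.87822365e-03,  2.71451802e-05]), 'eef_pos': array([ 277.68730599, -587.06137704,  230.13570925]), 'tcp_rot': array([ 9.75698161e-01,  2.19116707e-01, -1.45032657e-04, -9.72428376e-04]), 'force': array([-0.1540985 , -0.76448928, -0.5495946 ]), 'torque': array([ 0.02508459, -0.05269041,  0.00183234]), 'grasp_force': 0.0, 'finger_gap': 85.33266138936945}
```

View pics/top0.png

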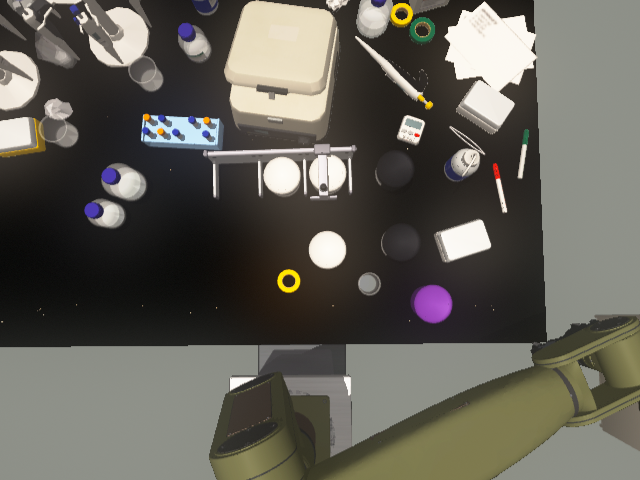

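View pics/scene0.png

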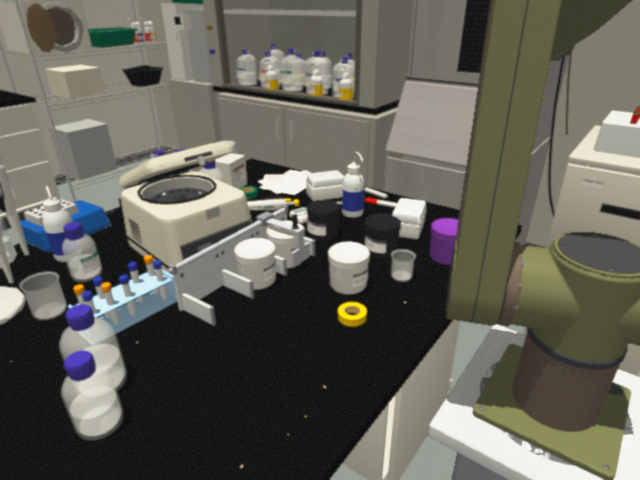

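The top view shows the left bay empty, around (238,178), and parked tubs at (282,176) and (327,174). The keeper is over the right bay, knob near (323,188). The loose tub is at (327,250), the tape at (289,281) and the beaker at (369,284). Next I'll measure these and view an enlarged crop.

Run:
```python
from h import *
s=dict(np.load('pics/top0.png.npz')); f=s['frame']
g=cv2.cvtColor(f,cv2.COLOR_BGR2HSV)
def blobs(m,z,nm):
    n,l,st,c=cv2.connectedComponentsWithStats(m.astype(np.uint8))
    for i in range(1,n):
        if st[i,4]>150 and 190<c[i][0]<460 and 140<c[i][1]<330:
            cn=max(cv2.findContours((l==i).astype(np.uint8),0,2)[0],key=cv2.contourArea)
            (u,v),r=cv2.minEnclosingCircle(cn)
            print(nm,st[i],c[i].round(1),(round(u,1),round(v,1),round(r,1)),pt(s,u,v,z).round(1))
blobs((g[...,1]<60)&(g[...,2]>190),91,'white')
blobs((g[...,0]>20)&(g[...,0]<35)&(g[...,1]>120)&(g[...,2]>100),19,'tape')
for nm,u,v,z in[('beaker',369,284,60),('knob',322.5,188,145),('dL',216,195,45),('d2',262,194,45),('d3',309,197,45),('dR',351,192,45),('rodL',207,154,117),('rodR',354,149,117)]: print(nm,pt(s,u,v,z).round(1))
c=cv2.resize(f[135:300,195:395],None,fx=4,fy=4,interpolation=cv2.INTER_CUBIC)[:600]
cv2.imwrite('pics/crop0.png',np.clip(c.astype(float)*1.6,0,255).astype(np.uint8)[:600,:800])
```

```text
white [208 148 106   7 379] [260.9 151.1] (260.5, 151.0, 52.6) [727.6  62.6  91. ]
white [309 155  37  40 992] [327.1 172.2] (325.6, 174.2, 20.6) [ 666.3 -100.7   91. ]
white [ 263  157   37   37 1052] [281.4 174.8] (281.4, 174.8, 18.4) [666.3  10.3  91. ]
white [ 309  231   37   37 1081] [327.  249.2] (327.0, 249.2, 18.6) [ 478.1 -101.5   91. ]
tape [277 269  24  24 297] [288.4 280.6] (288.3, 280.6, 11.9) [ 4.002e+02 -1.000e-01  1.900e+01]
beaker [ 390.1 -206.8   60. ]
knob [622.9 -92.2 145. ]
dL [624.3 184.2  45. ]
d2 [625.2  64.6  45. ]
d3 [615.7 -57.2  45. ]
dR [ 627.2 -166.    45. ]
rodL [716.1 192.2 117. ]
rodR [ 723. -171.  117.]
```

View pics/crop0.png

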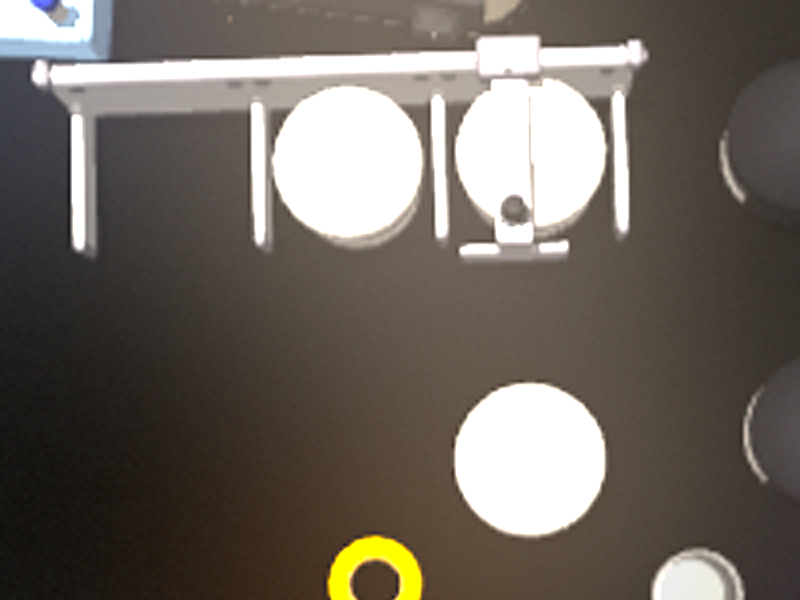

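Run:
```python
from h import *
s=dict(np.load('pics/top0.png.npz'))
P=lambda x,y,z:pt(s,195+x/4-.375,135+y/4-.375,z)
for nm,z,l in [('tips',45,[(79,250),(261,247),(440,240),(622,235)]),('tails',45,[(77,108),(257,103),(437,96),(618,90)]),('rod',115,[(40,75),(640,52)]),('knob',145,[(516,208)]),('plate',62,[(460,249),(568,247)]),('tub',91,[(348,162),(531,157),(530,459)]),('tape',19,[(375,583)]),('beaker',60,[(698,594)])]:
    print(nm,[P(*a,z).round(1)[:2].tolist() for a in l])
t=np.array([P(*a,45)[:2] for a in [(79,250),(261,247),(440,240),(622,235)]])
m=t.mean(0); d=t[0]-t[3]; print(np.degrees(np.arctan2(-d[0],d[1])),m)
for yaw in (-.5,0,.5,1,1.5,2,2.5,3):
    a=np.radians(yaw);R=np.array([[np.cos(a),-np.sin(a)],[np.sin(a),np.cos(a)]])
    # dock origin: tips mean is at dock (-50,0)
    o=m+R@[50,0]
    print(yaw,o.round(1),[(o+R@[0,y]).round(1).tolist() for y in(118,0,-118)])
```

```text
tips [[618.8, 188.4], [619.1, 70.1], [622.1, -46.0], [623.7, -163.7]]
tails [[712.0, 189.8], [713.5, 72.2], [716.4, -45.0], [718.5, -162.6]]
rod [[718.2, 198.5], [726.9, -172.7]]
knob [[626.2, -94.9]]
plate [[613.6, -59.2], [613.9, -128.2]]
tub [[665.5, 9.8], [666.9, -105.0], [477.7, -101.9]]
tape [[400.8, -0.4]]
beaker [[392.3, -207.2]]
0.7964524543117375 [620.90009444  12.21808198]
-0.5 [670.9  11.8] [[671.9, 129.8], [670.9, 11.8], [669.9, -106.2]]
0 [670.9  12.2] [[670.9, 130.2], [670.9, 12.2], [670.9, -105.8]]
0.5 [670.9  12.7] [[669.9, 130.6], [670.9, 12.7], [671.9, -105.3]]
1 [670.9  13.1] [[668.8, 131.1], [670.9, 13.1], [673.0, -104.9]]
1.5 [670.9  13.5] [[667.8, 131.5], [670.9, 13.5], [674.0, -104.4]]
2 [670.9  14. ] [[666.8, 131.9], [670.9, 14.0], [675.0, -104.0]]
2.5 [670.9  14.4] [[665.7, 132.3], [670.9, 14.4], [676.0, -103.5]]
3 [670.8  14.8] [[664.7, 132.7], [670.8, 14.8], [677.0, -103.0]]
```

>>> servo_tool(dr=[[0,0,3.7],[0,0,3.7],[0,0,3.7],[0,0,3.7],[0,0,3.7]], dp=[[0.015,0.035,-0.003],[0.015,0.035,-0.003],[0.015,0.035,-0.003],[0.015,0.035,-0.003],[0.015,0.035,-0.003]], jaw=[0.47,0.47,0.47,0.47,0.47])

```text
clock: 0.52
eef_pos: [353.0, -410.7, 215.5]
tcp_rot: [0.927, 0.374, -0.0, -0.001]
force: [2.0, 0.7, -0.3]
finger_gap: 40.5
grasp_force: 0.0
```

>>> servo_tool(dr=[[0,0,3.7],[0,0,3.7],[0,0,3.7],[0,0,3.7],[0,0,3.7]], dp=[[0.015,0.035,-0.003],[0.015,0.035,-0.003],[0.015,0.035,-0.003],[0.015,0.035,-0.003],[0.015,0.035,-0.003]], jaw=[0.47,0.47,0.47,0.47,0.47])

```text
clock: 0.93
eef_pos: [427.9, -235.7, 200.8]
tcp_rot: [0.855, 0.519, -0.0, -0.0]
force: [1.0, -0.4, 0.3]
finger_gap: 40.3
grasp_force: 0.0
```

>>> servo_tool(dr=[[0,0,3.7],[0,0,3.7],[6.3,-2.3,0],[6.3,-2.3,0],[6.2,-2.2,0]], dp=[[0.015,0.036,-0.003],[0.015,0.036,-0.003],[0,0,0],[0,0,0],[0,0,0]], jaw=[0.47,0.47,0.47,0.47,0.47])

```text
clock: 1.35
eef_pos: [459.1, -162.8, 196.1]
tcp_rot: [0.806, 0.565, 0.144, -0.101]
force: [0.2, -0.1, -0.6]
finger_gap: 40.1
grasp_force: 0.0
```

>>> servo_tool(dr=[[0,0,0],[0,0,0],[0,0,0],[0,0,0],[0,0,0]], dp=[[-0.003,0,-0.04],[0,0,-0.04],[0,0,-0.04],[0,0,-0.03],[0,0,-0.02]], jaw=[0.47,0.47,0.47,0.47,0.47])

```text
clock: 1.77
eef_pos: [452.4, -164.0, 21.3]
tcp_rot: [0.808, 0.562, 0.141, -0.103]
force: [-0.6, -1.2, 0.2]
finger_gap: 40.1
grasp_force: 0.0
```

Run:
```python
from h import *
s=snap('scene','s1.png'); cv2.imwrite('pics/s1c.png',cv2.resize(s['frame'][150:400,150:480],None,fx=2.4,fy=2.4))
```

```text
(no output)
```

View pics/s1c.png

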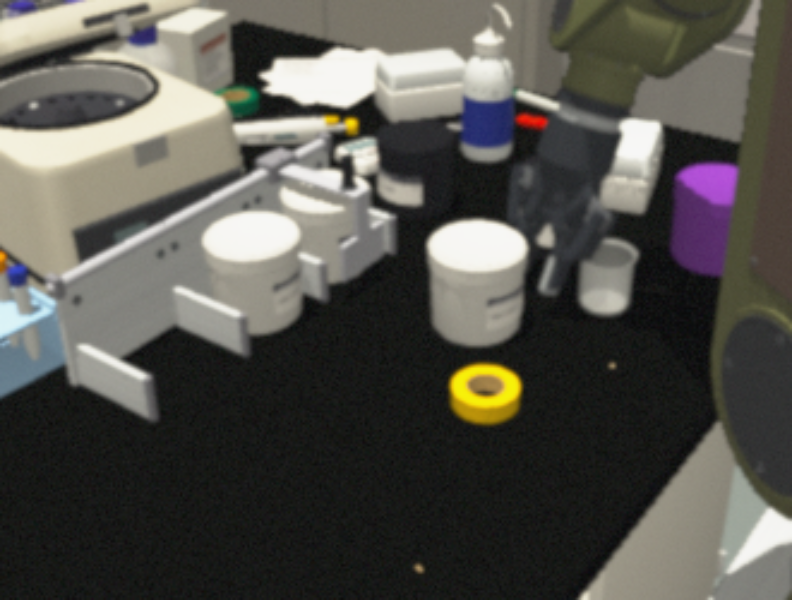

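The gripper is down behind the tub, tilted with the tips leading, and touching nothing (tips near crop pixel (550,285), tub (477,285)). Now I'll push on heading 70°.

>>> servo_tool(dr=[[0,0,0],[0,0,0],[0,0,0],[0,0,0],[0,0,0]], dp=[[0.003,0.002,0],[0.003,0.007,0],[0.002,0.006,0],[0.003,0.008,0],[0.003,0.009,0]], jaw=[0.47,0.47,0.47,0.47,0.47])

```text
clock: 2.23
eef_pos: [470.2, -134.0, 27.2]
tcp_rot: [0.808, 0.563, 0.142, -0.098]
force: [-1.9, -4.1, 1.8]
finger_gap: 40.3
grasp_force: 2.1
```

>>> servo_tool(dr=[[0,0,0],[0,0,0],[0,0,0],[0,0,0],[0,0,0]], dp=[[0.004,0.011,0],[0.004,0.011,0],[0.004,0.011,0],[0.004,0.011,0],[0.004,0.011,0]], jaw=[0.47,0.47,0.47,0.47,0.47])

```text
clock: 2.65
eef_pos: [489.9, -77.8, 26.2]
tcp_rot: [0.808, 0.563, 0.142, -0.099]
force: [-1.6, -5.8, 4.8]
finger_gap: 40.2
grasp_force: 2.9
```

```bash
cat >> h.py <<'E'
def tub(f):
    s=snap('top',f); g=cv2.cvtColor(s['frame'],cv2.COLOR_BGR2HSV)
    m=((g[...,1]<60)&(g[...,2]>190)).astype(np.uint8)
    n,l,st,c=cv2.connectedComponentsWithStats(m)
    for i in range(1,n):
        if st[i,4]>300 and 190<c[i][0]<390 and 150<c[i][1]<330:
            cn=max(cv2.findContours((l==i).astype(np.uint8),0,2)[0],key=cv2.contourArea)
            (u,v),r=cv2.minEnclosingCircle(cn); print(st[i],round(r,1),pt(s,u,v,91).round(1)[:2])
E
python3 -c "
from h import *
tub('t1.png'); print(monitor.observe()['eef_pos'])"
```

```text
[208 148 106   7 365] 52.6 [727.6  62.6]
[309 155  37  40 991] 20.6 [ 666.3 -100.7]
[ 264  157   36   37 1049] 18.3 [665.9   9.8]
[ 282  221   37   37 1074] 18.5 [505.2 -35.4]
[489.91058833 -75.91361234  26.01184454]
```

>>> servo_tool(dr=[[0,0,0],[0,0,0],[0,0,0],[0,0,0],[0,0,0]], dp=[[0.004,0.011,0],[0.004,0.012,0],[0.004,0.012,0],[0.004,0.012,0],[0.004,0.012,0]], jaw=[0.47,0.47,0.47,0.47,0.47])

```text
clock: 3.12
eef_pos: [509.1, -18.8, 25.4]
tcp_rot: [0.808, 0.563, 0.142, -0.1]
force: [-1.4, -3.7, 2.8]
finger_gap: 39.9
grasp_force: 2.1
```

>>> servo_tool(dr=[[0,0,0],[0,0,0],[0,0,0],[0,0,0],[0,0,0]], dp=[[0.003,0.012,0],[0.003,0.012,0],[0.003,0.012,0],[0.003,0.012,0],[0.003,0.012,0]], jaw=[0.47,0.47,0.47,0.47,0.47])

```text
clock: 3.53
eef_pos: [524.0, 41.3, 25.4]
tcp_rot: [0.808, 0.563, 0.142, -0.1]
force: [-0.4, -4.7, 3.1]
finger_gap: 40.3
grasp_force: 2.2
```

```bash
python3 -c "
from h import *
tub('t2.png'); print(monitor.observe()['eef_pos'])"
```

```text
[208 148 106   7 371] 52.6 [727.6  62.6]
[309 155  37  40 991] 20.6 [ 666.3 -100.7]
[ 264  157   36   37 1050] 18.4 [665.8   9.9]
[ 235  208   37   36 1060] 18.4 [539.5  83.3]
[523.98556859  43.07771247  25.45598763]
```

>>> servo_tool(dr=[[0,0,0],[0,0,0],[0,0,0],[0,0,0],[0,0,0]], dp=[[0.003,0.012,0],[0.003,0.012,0],[0.002,0.011,0],[0.001,0.007,0],[0,0.003,0]], jaw=[0.47,0.47,0.47,0.47,0.47])

```text
clock: 4.0
eef_pos: [532.7, 86.6, 25.1]
tcp_rot: [0.808, 0.563, 0.142, -0.1]
force: [-0.7, -2.9, 1.2]
finger_gap: 40.1
grasp_force: 1.5
```

>>> servo_tool(dr=[[0,0,0],[0,0,0],[0,0,0],[0,0,0],[0,0,0]], dp=[[-0.003,-0.01,0],[-0.012,-0.02,0.02],[-0.02,-0.02,0.025],[-0.03,0,0.025],[-0.03,0,0.01]], jaw=[0.47,0.47,0.47,0.47,0.47])

```text
clock: 4.42
eef_pos: [438.7, 34.0, 108.5]
tcp_rot: [0.808, 0.562, 0.143, -0.099]
force: [1.0, -0.8, 2.3]
finger_gap: 40.1
grasp_force: 0.0
```

```bash
python3 -c "
from h import *
tub('t3.png'); print(monitor.observe()['eef_pos'])"
```

```text
[208 148 106   7 364] 52.6 [727.6  62.6]
[309 155  37  40 991] 20.6 [ 666.3 -100.7]
[ 264  157   36   37 1049] 18.3 [665.9   9.8]
[ 216  204   37   37 1067] 18.4 [548.9 129.8]
[434.20727901  34.94629027 108.15817943]
```

>>> servo_tool(dr=[[0,0,-6.9],[0,0,-6.9],[0,0,-6.9],[0,0,-6.9],[0,0,-6.9]], dp=[[0,0.019,0],[0,0.019,0],[0,0.019,0],[0,0.019,0],[0,0.019,0]], jaw=[0.47,0.47,0.47,0.47,0.47])

```text
clock: 4.88
eef_pos: [437.1, 124.4, 104.7]
tcp_rot: [0.934, 0.313, 0.163, -0.056]
force: [0.0, -0.5, -0.1]
finger_gap: 39.9
grasp_force: 0.0
```

>>> servo_tool(dr=[[0,0,-6.9],[0,0,-6.9],[0,0,-6.9],[0,0,-6.9],[0,0,-6.9]], dp=[[0.008,0,0],[0.008,0,0],[0.008,0,0],[0.008,0,0],[0.008,0,0]], jaw=[0.47,0.47,0.47,0.47,0.47])

```text
clock: 5.3
eef_pos: [477.4, 123.7, 104.5]
tcp_rot: [0.985, 0.022, 0.172, -0.005]
force: [-0.0, -0.8, 1.1]
finger_gap: 40.2
grasp_force: 0.0
```

>>> servo_tool(dr=[[0,0,0],[0,0,0],[0,0,0],[0,0,0],[0,0,0]], dp=[[0,0,-0.02],[0,0,-0.02],[0,0,-0.02],[0,0,-0.02],[0,0,0]], jaw=[0.47,0.47,0.47,0.47,0.47])

```text
clock: 5.72
eef_pos: [473.6, 123.0, 20.0]
tcp_rot: [0.986, 0.025, 0.167, -0.005]
force: [-0.5, 0.0, -1.7]
finger_gap: 40.1
grasp_force: 0.0
```

```bash
python3 -c "
from h import *
tub('t4.png'); o=monitor.observe();print(o['eef_pos'],o['force']);from scipy.spatial.transform import Rotation as R;print(R.from_quat(o['tcp_rot']).as_matrix())"
```

```text
[208 148 106   7 363] 52.6 [727.6  62.6]
[309 155  37  40 986] 20.6 [ 666.3 -100.7]
[ 264  157   36   37 1049] 18.3 [665.9   9.8]
[ 216  204   37   37 1066] 18.4 [548.9 129.8]
[475.11304074 123.29134939  22.13407212] [0.76575347 0.63702992 0.69394487]
[[ 0.94161522  0.05094828  0.33281385]
 [ 0.04747206 -0.99869986  0.01857385]
 [ 0.33332745 -0.00169006 -0.94280961]]
```

>>> servo_tool(dr=[[0,0,-2],[0,0,0],[0,0,0],[0,0,0],[0,0,0]], dp=[[0,0.007,0],[0.009,0,0],[0.009,0,0],[0.007,0,0],[0.009,0,0]], jaw=[0.47,0.47,0.47,0.47,0.47])

```text
clock: 6.18
eef_pos: [512.5, 131.0, 25.7]
tcp_rot: [0.985, 0.008, 0.172, -0.003]
force: [-5.5, 0.2, 4.5]
finger_gap: 40.4
grasp_force: 3.1
```

>>> servo_tool(dr=[[0,0,0],[0,0,0],[0,0,0],[0,0,0],[0,0,0]], dp=[[0.01,0,0],[0.01,0,0],[0.01,0,0],[0.01,0,0],[0.01,0,0]], jaw=[0.47,0.47,0.47,0.47,0.47])

```text
clock: 6.6
eef_pos: [562.6, 130.9, 25.4]
tcp_rot: [0.985, 0.008, 0.172, -0.003]
force: [-5.7, -0.1, 5.1]
finger_gap: 40.1
grasp_force: 3.2
```

```bash
python3 -c "
from h import *
tub('t5.png'); o=monitor.observe();print(o['eef_pos'],o['force'])"
```

```text
[208 148 106   7 364] 52.6 [727.6  62.6]
[309 155  37  40 987] 20.6 [ 666.3 -100.7]
[ 264  157   36   37 1049] 18.3 [665.9   9.8]
[ 213  164   40   54 1128] 29.3 [631.  146.1]
[564.79855048 130.94503942  26.31166441] [-0.68960581 -0.67297345  1.1071119 ]
```

>>> servo_tool(dr=[[0,0,0],[0,0,0],[0,0,0],[0,0,0],[0,0,0]], dp=[[0.01,0,0],[0.01,0,0],[0.01,0,0],[0.01,0,0],[0.008,0,0]], jaw=[0.47,0.47,0.47,0.47,0.47])

```text
clock: 7.07
eef_pos: [610.7, 131.1, 25.0]
tcp_rot: [0.985, 0.008, 0.172, -0.003]
force: [-2.7, 1.0, -0.2]
finger_gap: 40.1
grasp_force: 2.1
```

>>> servo_tool(dr=[[0,0,0],[0,0,0],[0,0,0]], dp=[[0.003,0,0],[0.003,0,0],[0.002,0,0]], jaw=[0.47,0.47,0.47])

```text
clock: 7.32
eef_pos: [617.9, 131.2, 24.9]
tcp_rot: [0.985, 0.008, 0.172, -0.003]
force: [-3.9, -0.8, 0.8]
finger_gap: 40.1
grasp_force: 2.1
```

```bash
python3 -c "
from h import *
tub('t6.png'); o=monitor.observe();print(o['eef_pos'],o['force'])
s=cv2.imread('pics/t6.png');cv2.imwrite('pics/t6c.png',cv2.resize(s[135:285,195:395],None,fx=4,fy=4,interpolation=2))"
```

```text
[208 148 106   7 371] 52.6 [727.6  62.6]
[309 155  37  40 987] 20.6 [ 666.3 -100.7]
[ 264  157   36   37 1050] 18.4 [665.8   9.9]
[ 213  159   39   37 1121] 22.6 [657.6 140. ]
[618.16307975 131.20797146  25.07170671] [-2.54381549 -0.04683783 -1.39525377]
```

View pics/t6c.png

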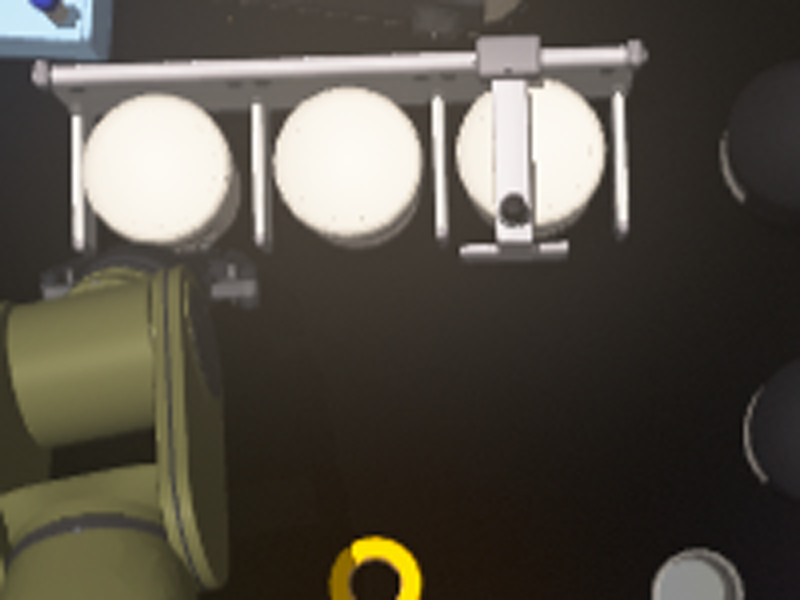

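>>> servo_tool(dr=[[0,0,0],[0,0,0],[0,0,0]], dp=[[0.002,0,0],[0.002,0,0],[0.001,0,0]], jaw=[0.47,0.47,0.47])

```text
clock: 7.62
eef_pos: [622.9, 131.3, 25.1]
tcp_rot: [0.985, 0.008, 0.173, -0.003]
force: [-2.9, -0.0, -1.0]
finger_gap: 40.0
grasp_force: 1.7
```

>>> servo_tool(dr=[[0,0,0],[0,0,0]], dp=[[0.001,0,0],[0,0,0]], jaw=[0.47,0.47])

```text
clock: 7.78
eef_pos: [623.9, 131.2, 25.1]
tcp_rot: [0.985, 0.008, 0.173, -0.003]
force: [-2.0, 0.6, 0.3]
finger_gap: 40.2
grasp_force: 1.5
```

>>> servo_tool(dr=[[0,0,0],[0,0,0]], dp=[[0.001,0,0],[0.001,0,0]], jaw=[0.47,0.47])

```text
clock: 7.95
eef_pos: [625.4, 131.2, 24.9]
tcp_rot: [0.985, 0.008, 0.172, -0.003]
force: [-8.3, -0.4, 2.9]
finger_gap: 40.3
grasp_force: 3.9
```

```bash
python3 -c "
from h import *
s=snap('top','t7.png');g=cv2.cvtColor(s['frame'],cv2.COLOR_BGR2GRAY)
for f in ('t3.png','t7.png'):
  g=cv2.imread('pics/'+f,0); c=cv2.HoughCircles(cv2.resize(g[145:270,195:395],None,fx=4,fy=4,interpolation=2),cv2.HOUGH_GRADIENT,1.5,100,param1=150,param2=25,minRadius=66,maxRadius=82)
  for u,v,r in c[0]: print(f,round(r/4,1),pt(s,195+u/4-.4,145+v/4-.4,91).round(1))
"
```

```text
t3.png 18.2 [666.3   9.4  91. ]
t3.png 18.2 [ 670.3 -105.4   91. ]
t3.png 19.0 [549.8 131.3  91. ]
t7.png 18.6 [ 671.3 -104.5   91. ]
t7.png 18.2 [666.3   9.4  91. ]
t7.png 18.2 [671.9 130.2  91. ]
t7.png 19.5 [ 669.8 -271.4   91. ]
```

>>> servo_tool(dr=[[0,0,0],[0,0,0],[0,0,0],[0,6.7,0],[0,6.7,0]], dp=[[-0.015,0,0],[-0.035,0,0.01],[-0.025,0,0.03],[0,0,0.04],[0,0,0.04]], jaw=[0.47,0.47,0.47,0.47,0.47])

```text
clock: 8.42
eef_pos: [543.8, 130.6, 132.2]
tcp_rot: [0.998, 0.008, 0.061, -0.003]
force: [2.8, 0.5, 0.5]
finger_gap: 40.1
grasp_force: 0.0
```

>>> servo_tool(dr=[[0,6.4,0],[0,0,0],[0,0,0],[0,0,0],[0,0,0]], dp=[[0,-0.01,0.039],[0,-0.03,0.026],[0.01,-0.04,0],[0.01,-0.04,0],[0.01,-0.04,0]], jaw=[0.7,0.7,0.7,0.7,0.7])

```text
clock: 8.83
eef_pos: [583.2, -30.8, 203.8]
tcp_rot: [1.0, 0.008, 0.015, -0.003]
force: [1.1, -0.1, -0.0]
finger_gap: 59.5
grasp_force: 0.0
```

>>> servo_tool(dr=[[0,0,0],[0,0,0],[0,0,0],[0,0,0]], dp=[[0.02,-0.036,0],[0.02,-0.03,0],[0.005,0,0],[0,0,0]], jaw=[0.7,0.7,0.7,0.7])

```text
clock: 9.17
eef_pos: [628.0, -96.9, 202.0]
tcp_rot: [1.0, 0.006, 0.014, -0.003]
force: [-0.1, 1.1, 0.7]
finger_gap: 59.6
grasp_force: 0.0
```

Run:
```python
from h import *
from scipy.spatial.transform import Rotation as R
s=snap('top','t8.png'); P=lambda x,y,z:pt(s,x,y,z)
g=cv2.imread('pics/t8.png',0); c=cv2.HoughCircles(cv2.resize(g[145:270,195:395],None,fx=4,fy=4,interpolation=2),cv2.HOUGH_GRADIENT,1.5,100,param1=150,param2=25,minRadius=66,maxRadius=82)
for u,v,r in c[0]: print(round(r/4,1),pt(s,195+u/4-.4,145+v/4-.4,91).round(1))
# knob across two initial views: scene projection of the top-view knob
a=dict(np.load('pics/scene0.png.npz')); q=proj(a,[626.2,-94.9,145]); print('knob in scene',q, proj(a,[626.2,-94.9,112]))
o=monitor.observe();M=R.from_quat(o['tcp_rot']).as_matrix();print(o['eef_pos'],M)
w=viewer.snapshot('wrist');f=w['frame'];T=np.array(w['tool_from_camera']);K=np.array(w['camera_matrix'])
for z in(112,145):
  p=np.linalg.inv(T)@np.r_[M.T@(np.array([626.2,-94.9,z])-o['eef_pos']),1]; q=K@[p[0],-p[1],-p[2]]; q=q[:2]/q[2]; print(q); cv2.circle(f,tuple(int(i) for i in q),4,(0,0,255),1)
x=cv2.resize(a['frame'][150:240,230:350],None,fx=4,fy=4,interpolation=2)
cv2.imwrite('pics/w8.png',np.hstack([cv2.resize(f,(480,360)),cv2.resize(x,(320,360)) if 0 else x[:360,80:400]]))
```

```text
18.6 [671.9 131.1  91. ]
18.4 [666.3  10.3  91. ]
knob in scene [296.27554884 214.55768022] [296.74745014 226.92971242]
[627.06448203 -95.48975769 201.70068262] [[ 0.99957727  0.0135177   0.02574021]
 [ 0.0133462  -0.99988766  0.00682289]
 [ 0.02582955 -0.00647647 -0.99964538]]
[326.06542405 259.95937446]
[325.82401016 276.683763  ]
```

View pics/w8.png

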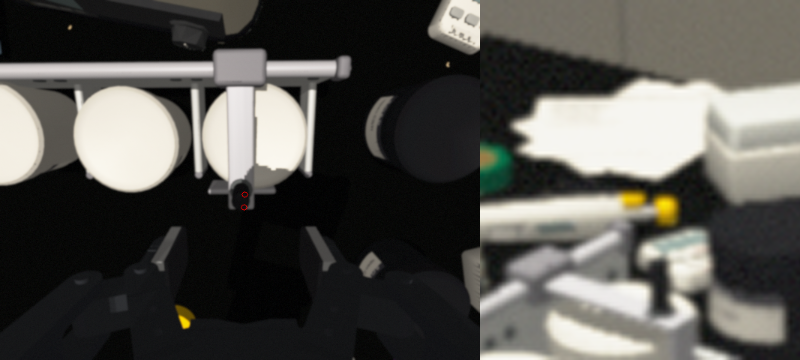

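The wrist view confirms the knob at about (240,195), where the top view predicted it (244,200). Now I'll descend around it and grip.

>>> servo_tool(dr=[[0,0,0],[0,0,0],[0,0,0],[0,0,0],[0,0,0]], dp=[[0,0.002,-0.03],[0,0,-0.025],[0,0,-0.02],[0,0,-0.008],[0,0,0]], jaw=[0.7,0.7,0.7,0.7,0.7], squeeze=20)

```text
clock: 9.68
eef_pos: [624.3, -91.1, 115.9]
tcp_rot: [1.0, 0.008, 0.01, -0.004]
force: [-0.9, -0.4, -0.3]
finger_gap: 59.6
grasp_force: 0.0
```

>>> servo_tool(dr=[[0,0,0],[0,0,0],[0,0,0],[0,0,0],[0,0,0]], dp=[[0,0,0],[0,0,0],[0,0,0],[0,0,0],[0,0,0]], jaw=[0.4,0.2,0.0,0.0,0.0], squeeze=20)

```text
clock: 10.1
eef_pos: [627.4, -93.1, 120.6]
tcp_rot: [1.0, 0.007, 0.014, -0.003]
force: [-0.7, 1.1, 4.1]
finger_gap: 13.0
grasp_force: 20.5
```

>>> servo_tool(dr=[[0,0,0],[0,0,0],[0,0,0],[0,0,0],[0,0,0]], dp=[[0,0.01,0],[0,0.02,0],[0,0.02,0],[-0.001,0.02,0],[0,0.02,0]], jaw=[0,0,0,0,0])

```text
clock: 10.52
eef_pos: [625.6, -2.8, 120.6]
tcp_rot: [1.0, 0.007, 0.013, -0.002]
force: [-4.3, -2.4, 7.6]
finger_gap: 13.2
grasp_force: 20.8
```

>>> servo_tool(dr=[[0,0,0],[0,0,0],[0,0,0],[0,0,0],[0,0,0]], dp=[[-0.001,0.02,0],[0,0.02,0],[0,0.02,0],[-0.001,0.02,0],[0,0.02,0]], jaw=[0,0,0,0,0])

```text
clock: 10.93
eef_pos: [623.6, 97.7, 120.6]
tcp_rot: [1.0, 0.007, 0.013, -0.003]
force: [-3.9, -2.8, 8.0]
finger_gap: 13.1
grasp_force: 20.8
```

>>> servo_tool(dr=[[0,0,0],[0,0,0],[0,0,0],[0,0,0],[0,0,0]], dp=[[0,0.015,0],[-0.001,0.01,0],[0,0.006,0],[0,0,0],[0,0,0]], jaw=[0,0,0,0,0])

```text
clock: 11.35
eef_pos: [623.0, 129.5, 120.7]
tcp_rot: [1.0, 0.008, 0.013, -0.004]
force: [-3.3, 1.6, 6.6]
finger_gap: 13.2
grasp_force: 20.8
```

>>> servo_tool(dr=[[0,0,0],[0,0,0],[0,0,0],[0,0,0],[0,0,0]], dp=[[0,0,0],[0,0,0],[0,0,0],[0,0,0],[0,0,0]], jaw=[0.3,0.6,0.6,0.6,0.6])

```text
clock: 11.77
eef_pos: [622.1, 127.9, 118.1]
tcp_rot: [1.0, 0.007, 0.012, -0.003]
force: [0.0, 0.3, 0.6]
finger_gap: 51.2
grasp_force: 0.0
```

>>> servo_tool(dr=[[0,0,0],[0,0,0],[0,0,0],[0,0,0],[0,0,0]], dp=[[0,0,0.03],[0,0,0.03],[0,0,0.03],[-0.03,-0.02,0.02],[-0.04,0,0]], jaw=[0.6,0.6,0.6,0.6,0.6])

```text
clock: 12.18
eef_pos: [556.0, 106.4, 234.6]
tcp_rot: [1.0, 0.006, 0.017, -0.003]
force: [-0.9, 0.6, 1.2]
finger_gap: 51.1
grasp_force: 0.0
```

>>> servo_tool(dr=[[0,0,0],[0,0,0],[0,0,0],[0,0,0],[0,0,0]], dp=[[-0.04,0,0],[-0.04,0,0],[-0.04,0,0],[0,0,0],[0,0,0]], jaw=[0.6,0.6,0.6,0.6,0.6])

```text
clock: 12.6
eef_pos: [430.7, 108.0, 228.4]
tcp_rot: [1.0, 0.007, 0.013, -0.003]
force: [-0.1, -0.5, 0.6]
finger_gap: 51.2
grasp_force: 0.0
```

```bash
python3 -c "
from h import *
snap('top','t9.png');s=cv2.imread('pics/t9.png');cv2.imwrite('pics/t9c.png',cv2.resize(s[135:285,195:395],None,fx=4,fy=4,interpolation=2));print(monitor.observe()['force'])"
```

```text
[-0.8198799   0.8748811   0.27679061]
```

View pics/t9c.png

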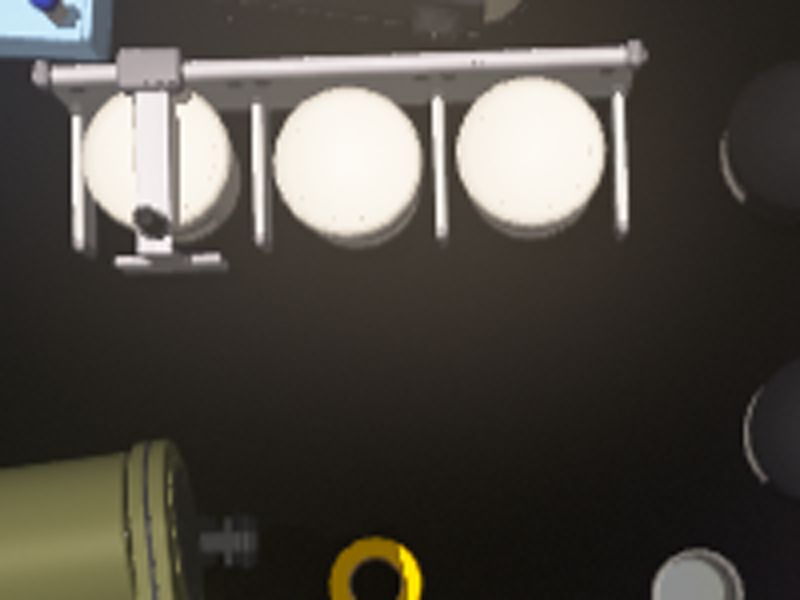

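The tub is home in the left bay at (157,160), in line with the parked tubs. The keeper plate (115–227 px) is centred in front of it. The gripper is clear and nothing else has moved, so I'm handing in.

```bash
python3 -c "
from h import *
print(env.sign_off())"
```

```text
the job is handed in; nothing more can be done
None
```

I pushed the loose tub fully home in the left bay, centred the keeper in front of it and released it, then handed the job in after about 12.6 s; no verdict came back.

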